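# Pack the gift box in two layers

### The job

Pack the open gift-box base on the stall table in two layers, without tipping any jar over: first stand the two tall jars in the middle of their compartments, the wide one in the larger and the slim one in the smaller; then lay the notched board squarely across their lids as the layer pad, lined up with the box; then stand the two low jars on the board, each directly above the tall jar of its own width. Set each thing down rather than dropping it, and leave the bowl, the tape roll and the calculator where they are.

Things in the scene. Friction and masses are not known exactly. Their poses are not given: they have to be found in the camera images.
- box: fixed open brown card tray, 171 (its x) by 98 mm (its y), any yaw; origin: centre of its underside, on the table. Floor 4 mm thick; 4 mm walls and a 5 mm divider across, all with tops 32 mm above the table. Two compartments, each 90 mm in y: the larger 86 mm long, centre at box x = +38.5 mm, y = 0; the smaller 72 mm long, centre at x = -45.5 mm, y = 0. Jars centred there stand 26 mm apart.
- tall_wide: tall wide jar, upright: clear plastic, brown dried food inside, pale label band, red ribbed lid flush with the body. A straight cylinder 66 mm in diameter, 92 mm high with its flat lid; 210 to 390 g. Origin: centre of its underside. Gripped by its sides from above, at any yaw.
- tall_slim: tall slim jar, upright: clear plastic, brown dried food inside, pale label band, red ribbed lid flush with the body. A straight cylinder 50 mm in diameter, 92 mm high with its flat lid; 130 to 230 g. Origin: centre of its underside. Gripped by its sides from above, at any yaw.
- low_wide: low wide jar, upright: clear plastic, brown dried food inside, pale label band, red ribbed lid flush with the body. A straight cylinder 66 mm in diameter, 46 mm high with its flat lid; 110 to 210 g. Origin: centre of its underside. Gripped by its sides from above, at any yaw.
- low_slim: low slim jar, upright: clear plastic, brown dried food inside, pale label band, red ribbed lid flush with the body. A straight cylinder 50 mm in diameter, 46 mm high with its flat lid; 60 to 120 g. Origin: centre of its underside. Gripped by its sides from above, at any yaw.
- pad: layer pad: rigid brown board 8 mm thick, 168 (its x) by 84 mm (its y), about 40 g, lying flat on the table; same both ways round. A finger notch in the middle of each long side, 50 mm long, 12 mm deep, leaves a waist 60 mm wide (y) at the centre, to grip it by. Origin: centre of its underside. On the tall jars in the box, its underside is 96 mm above the table, its top 104 mm.
- bowl: bystander: white ceramic tasting bowl, 110 mm across the rim, 50 mm high, empty; origin at the centre of its underside. To be left alone.
- tape: bystander: roll of amber packing tape lying flat, 96 mm across, 45 mm high; origin at the centre of its underside. To be left alone.
- calculator: bystander: grey desk calculator, 150 by 105 mm, 19 mm high; origin at the centre of its underside. To be left alone.
Things that resemble listed ones, but are neither listed nor needed, are in the scene too. Leave any turquoise or yellow look-alike of the low_wide alone. Leave any green or purple look-alike of the tall_slim alone.

How it is judged:
By the outcome, as a careful person would: the job done as asked, in the order asked, and still so for the second after the job is handed in, with the robot touching nothing.
It also fails if it takes over 125 s, if anything falls off the work surface, if the arm or the gripper's body presses on something with over 40 N, if the wrist force passes 120 N, or if a joint passes its speed limit or range.

### The arm

A 6-joint arm with a two-finger parallel gripper is mounted at the origin on the work surface. World frame = base frame: x ahead of the robot, y to its left, z up, the work surface at z = 0. Lengths are in mm, angles in rad, forces in N, time in s.
With the tool pointing down it reaches from about 325 to 900 mm from the base axis. Payload 3.5 kg.
Tool frame: the origin (TCP) lies between the finger pads; the fingertips stand 8 mm ahead of it and the grasp point (between the pads) lies 11 mm behind it; z points along the fingers, y is the line along which they close (so a half turn about z gives the same grasp; the last joint's range is limited). The gripper opens to 85 mm and grips with 20 to 120 N. Pads are 22 mm wide; open, the fingers measure 114 mm over their backs; the gripper's body (76 mm by 85 mm) begins 54 mm behind the grasp point. The pads swing forward as they close: fully open they stand 13 mm farther back than shut.
Start: joints at [1.151, 0.276, -0.026, 1.268, 0, 1.467], TCP at [194.711, 593.893, 201.413] pointing down, gripper open.
Joint ranges: [-3.12, 3.12], [-0.85, 1.88], [-1.08, 1.24], [-1.95, 2.15], [-1.57, 1.53], [-3.14, 3.14]. Speed limits (rad/s): [2.57, 2.57, 3.14, 3.14, 3.14, 3.14].

### API

Orientations are given as a rotation vector (axis times angle).
In Python, from rig import * gives the robot as it stands.
- The arm moves only by the shell command python3 -m creep 'ROWS' [FORCE]. ROWS is JSON, a list that holds one entry, the list of rows, each a list of 7 numbers: the finger opening in cm, from 0 to 8.54, then the shift along the tool's x, y, z in cm, then the turn, a rotation vector about the tool's x, y, z in degrees. In form: [[[hand, tx, ty, tz, wx, wy, wz], ...]]. A call has 1 to 12 rows; each row is the pose to reach, as a shift and turn from the pose commanded when the call began, along the tool's axes at that moment; what a row does not reach only later rows make up. A row lasts 1/8 s, in which the tool goes at most 62.5 mm and 10.7 degrees, less where a joint would pass 70% of its speed; a pose out of reach is approached as far as the arm can. A call with a gripper value outside its range is refused whole. The fingers move at their own pace and stop on an object; FORCE is the grip in N (left out, the last holds). Time passes only in rows, so rows that repeat a pose let the fingers close. It gives the time, the measured TCP pose, the force, the opening and the grip force at its end, in the units of the state.
- state(): the state, without advancing time (a new reading comes with each control period).
- snapshot(name): name is "scene" or "top"; returns the picture (400x640x3 uint8, red, green, blue); there is no depth.
- calibration(name): a dict with "fx", "fy", "cx", "cy" (pixels), "extrinsics" (4x4, takes a point from world to camera coordinates). Camera axes: x right, y down, z forward; pixel columns grow to the right and rows downward; lengths in mm; the calibration is good to about 2 mm. A picture is of the moment at which its call begins. calibration takes no time and is no camera call.
- close_job(): hands the job in; it is judged then, once.
The state is a dict: "time": time; "joint_positions": joint angles; "qd": joint speeds; "effort": joint torques, N m; "tcp_pos": TCP position; "orientation": TCP orientation; "force": force on the tool from outside, world axes, zero at the start; "ft_torque": the same for the moment, N m; "opening": finger opening in mm; "grip_force": force on a finger pad.
Only numpy, scipy, OpenCV 4.12 (cv2) and the standard library are available. Lean on these libraries where they do the work, as an engineer would, in place of code of your own. Each camera call takes 0.05 s, during which the arm holds its last target. There are 200 camera calls.

## Working session

There is one attempt and no reset: what is moved stays moved. The work goes in short steps, Python scripts to look and compute and a shell command to move; the robot and the scene stay as the last step left them, time stands still between calls to the robot, and variables do not carry over. Pictures are saved under pics/ and viewed, at most 14 in all, crops included, and the job is handed in when it is done.

```bash
ls; mkdir -p pics; python3 - <<'E'
from rig import *
import cv2
for n in ("scene","top"):
    im=snapshot(n); cv2.imwrite(f"pics/{n}0.png",im[:,:,::-1]); c=calibration(n); print(n,c)
s=state(); print(s)
E
```

```text
pics
scene {'fx': 397.6377059471627, 'fy': 397.6377059471627, 'cx': 320.06638474524965, 'cy': 194.59697622098417, 'extrinsics': array([[ 2.48187185e-01,  9.68524393e-01, -1.90688791e-02,
        -1.52394198e+02],
       [ 6.66061596e-01, -1.84907469e-01, -7.22614128e-01,
        -3.25529101e+02],
       [-7.03395388e-01,  1.66642518e-01, -6.90988567e-01,
         1.25884515e+03],
       [ 0.00000000e+00,  0.00000000e+00,  0.00000000e+00,
         1.00000000e+00]])}
top {'fx': 421.99464017264694, 'fy': 421.99464017264694, 'cx': 317.83774938702544, 'cy': 210.5384941863495, 'extrinsics': array([[ 1.98734928e-02, -9.99798826e-01,  2.71149153e-03,
        -1.84633982e+00],
       [-9.88790140e-01, -2.00559376e-02, -1.47958840e-01,
         5.32518784e+02],
       [ 1.47983456e-01,  2.59362855e-04, -9.88989802e-01,
         1.02862427e+03],
       [ 0.00000000e+00,  0.00000000e+00,  0.00000000e+00,
         1.00000000e+00]])}
{'time': 0.1, 'joint_positions': array([ 1.15061683e+00,  2.77048977e-01, -2.77346995e-02,  1.26800461e+00,
        5.39324718e-06,  1.46739736e+00]), 'qd': array([ 0.0002104 , -0.00210637,  0.00191904, -0.00092484, -0.00064796,
        0.0009207 ]), 'effort': array([ 8.16553547e-04, -4.46706069e+01,  2.96128947e+01,  8.42938229e-03,
       -6.79664913e-05, -1.05146867e-05]), 'tcp_pos': array([194.3881766 , 593.20115765, 200.38077826]), 'orientation': array([-4.95437372e-01, -3.10175199e+00,  3.01966087e-03]), 'force': array([-0.60419085, -0.0216745 , -0.00114851]), 'ft_torque': array([-0.01317141,  0.04558999, -0.03658042]), 'grip_force': 0.0, 'opening': 85.59532612448675}
```

View pics/scene0.png

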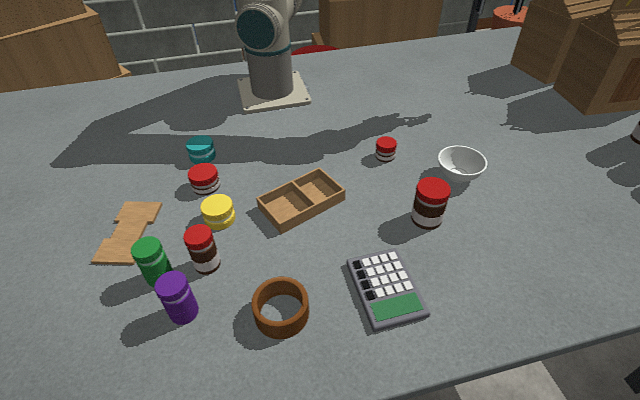

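View pics/top0.png

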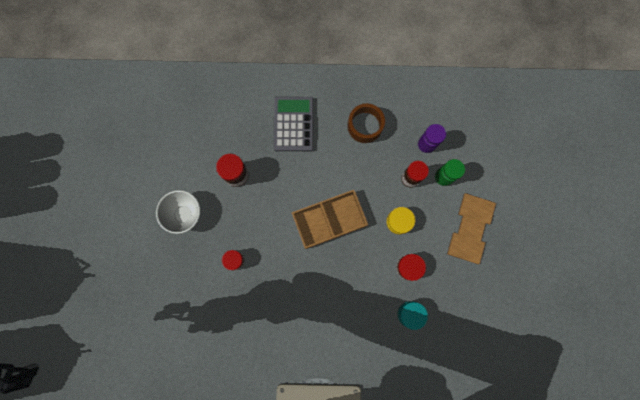

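The scene view shows the box at about (300,200), the pad at (128,232), and the red jars at (204,179), (385,148), (203,248) and (430,203). The top view has the box at (331,219), the pad at (472,228), tall wide at (231,165), tall slim at (416,172), low slim at (233,260) and low wide at (412,267).

```bash
cat > h.py <<'E'
from rig import *
import cv2, numpy as np
from scipy.spatial.transform import Rotation as R
def cast(n,uv,z):
    c=calibration(n); E=c["extrinsics"]; uv=np.atleast_2d(np.float64(uv))
    d=np.c_[(uv[:,0]-c["cx"])/c["fx"],(uv[:,1]-c["cy"])/c["fy"],np.ones(len(uv))]@E[:3,:3]
    o=-E[:3,:3].T@E[:3,3]
    return (o+d*((z-o[2])/d[:,2])[:,None])[:,:2]
def blobs(im,lo,hi,amin=60):
    hsv=cv2.cvtColor(im,cv2.COLOR_RGB2HSV)
    m=cv2.inRange(hsv,np.array(lo),np.array(hi))
    if lo[0]==0: m|=cv2.inRange(hsv,np.array((172,)+tuple(lo[1:])),np.array((180,)+tuple(hi[1:])))
    m=cv2.morphologyEx(m,cv2.MORPH_CLOSE,np.ones((3,3)))
    cs,_=cv2.findContours(m,cv2.RETR_EXTERNAL,cv2.CHAIN_APPROX_NONE)
    return [c for c in cs if cv2.contourArea(c)>amin]
def cen(c):
    c=cv2.convexHull(c); M=cv2.moments(c); return np.array([M["m10"]/M["m00"],M["m01"]/M["m00"]])
def rect(n,c,z):
    p=cast(n,c[:,0],z).astype(np.float32); r=cv2.minAreaRect(p); return r
RED=((0,170,60),(4,255,255)); BROWN=((7,70,40),(22,255,255))
E
python3 - <<'E'
from h import *
np.set_printoptions(precision=1,suppress=True)
for n in("top","scene"):
    im=snapshot(n)
    for c in blobs(im,*RED):
        u=cen(c); print(n,"red",u,cv2.contourArea(c),"tall",cast(n,u,84)[0],"low",cast(n,u,38)[0])
    for c in blobs(im,*BROWN,300):
        u=cen(c)
        if u[1]<100: continue
        print(n,"brown",u,cv2.contourArea(c),"z32",rect(n,c,32),"z8",rect(n,c,8))
E
```

```text
top red [411.6 266.7] 525.0 tall [ 395.2 -216.8] low [ 396.1 -227. ]
top red [232.  259.6] 276.0 tall [403.4 210.9] low [404.8 220.1]
top red [417.1 171. ] 309.5 tall [ 629.2 -233.5] low [ 640.8 -244.5]
top red [229.6 166.8] 509.5 tall [630.4 228.1] low [642. 238.]
top brown [471.4 228.4] 1917.5 z32 ((496.8546142578125, -381.7664794921875), (85.43587493896484, 166.0203857421875), 72.91968536376953) z8 ((499.61724853515625, -390.5701904296875), (87.36280059814453, 169.76486206054688), 72.91968536376953)
top brown [329.5 218.8] 2563.0 z32 ((513.61669921875, -21.67858123779297), (100.86019897460938, 172.78433227539062), 21.971080780029297) z8 ((516.7573852539062, -22.36077117919922), (103.1349868774414, 176.681396484375), 21.97108268737793)
top brown [365.8 122.5] 1114.5 z32 ((770.3223876953125, -111.6742935180664), (95.64569854736328, 108.18592071533203), 64.44314575195312) z8 ((779.2530517578125, -114.38629150390625), (97.80294036865234, 110.62596130371094), 64.44302368164062)
scene red [197.8 236.6] 545.0 tall [ 629.9 -230.8] low [ 587.1 -239.9]
scene red [432.8 190.2] 696.0 tall [63
[... 264 characters left out ...]
01.0 z32 ((774.5626831054688, -109.16194152832031), (118.58853912353516, 96.0395736694336), 4.806052207946777) z8 ((759.9336547851562, -108.63324737548828), (123.33438873291016, 99.88301849365234), 4.806063652038574)
scene brown [127.2 233.3] 2137.0 z32 ((527.139404296875, -376.18292236328125), (84.86558532714844, 166.57823181152344), 72.92578887939453) z8 ((502.60870361328125, -386.34033203125), (88.2618179321289, 173.2445831298828), 72.92578887939453)
scene brown [300.1 199.4] 3158.5 z32 ((527.2919311523438, -18.723220825195312), (122.56266021728516, 182.6181640625), 21.753557205200195) z8 ((502.7672424316406, -14.575241088867188), (127.467529296875, 189.92637634277344), 21.75353240966797)
```

```bash
cat >> h.py <<'E'
def to(x,y,z,yaw=None):
    "shift (cm, tool axes) and turn (deg) to TCP x,y,z with tool y at yaw deg"
    s=state(); r=R.from_rotvec(s["orientation"])
    d=r.inv().apply(np.array([x,y,z])-s["tcp_pos"])/10
    w=np.zeros(3)
    if yaw is not None:
        a=np.radians(yaw); Y=np.array([np.cos(a),np.sin(a),0]); Z=np.array([0,0,-1.])
        T=R.from_matrix(np.c_[np.cross(Y,Z),Y,Z]); w=np.degrees((r.inv()*T).as_rotvec())
    print("t=%.1f"%s["time"],"shift",np.round(d,2),"turn",np.round(w,1),"force",np.round(s["force"],1),"open %.1f grip %.1f"%(s["opening"],s["grip_force"]))
E
python3 - <<'E'
from h import *
im=snapshot("top"); cv2.imwrite("pics/box.png",cv2.resize(im[180:260,280:380,::-1],None,fx=6,fy=6,interpolation=cv2.INTER_CUBIC))
for n,lo,hi in(("green",(50,120,40),(75,255,255)),("purple",(125,100,40),(150,255,255)),("yellow",(24,120,80),(34,255,255)),("teal",(82,100,30),(100,255,255))):
    for c in blobs(im,lo,hi): print(n,cen(c),cast("top",cen(c),60 if n[0] in"gp" else 30))
to(630.5,229,150,22)
E
```

```text
green [450.54389575 171.85699588] [[ 634.69311211 -323.45985336]]
green [293.08970438 105.5254842 ] [[801.80109438  78.07040251]]
purple [431.65435698 137.81017169] [[ 722.78385665 -277.6309691 ]]
yellow [400.47849015 220.34943103] [[ 512.89467041 -202.09503404]]
teal [412.54057524 314.92706728] [[ 278.51725134 -229.6948074 ]]
t=0.2 shift [-52.78 -21.05   5.1 ] turn [-0.1  0.  49.8] force [-0.5 -0.8 -0.4] open 85.4 grip 0.0
```

View pics/box.png

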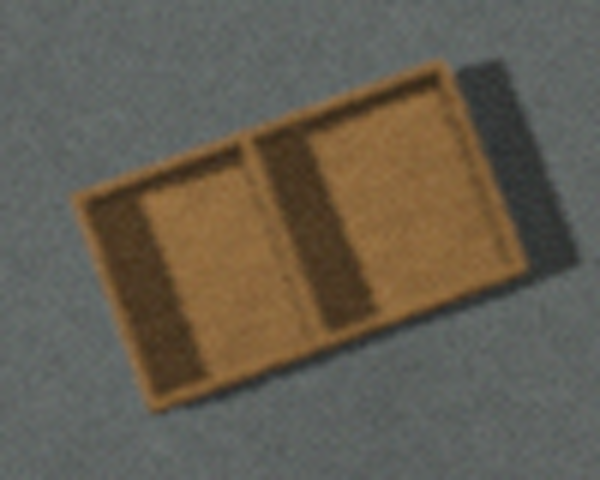

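The crop puts the divider at about u=245–325, so the larger compartment is on the image right, toward world -y.

```bash
python3 -m creep '[[[8.5,-13,-5,1,0,0,12],[8.5,-26,-10,3,0,0,25],[8.5,-39,-15,4,0,0,37],[8.5,-52.78,-21.05,5.1,0,0,49.8],[8.5,-52.78,-21.05,5.1,0,0,49.8],[8.5,-52.78,-21.05,5.1,0,0,49.8],[8.5,-52.78,-21.05,5.1,0,0,49.8],[8.5,-52.78,-21.05,5.1,0,0,49.8],[8.5,-52.78,-21.05,5.1,0,0,49.8],[8.5,-52.78,-21.05,5.1,0,0,49.8],[8.5,-52.78,-21.05,5.1,0,0,49.8],[8.5,-52.78,-21.05,5.1,0,0,49.8]]]'
python3 - <<'E'
from h import *
p=280+np.array([[75,195],[445,62],[528,270],[150,410]])/6-.4-np.array([0,100])
w=cast("top",p,32); print(w, w.mean(0))
for i,j in((0,1),(3,2),(1,2),(0,3)):
    d=w[j]-w[i]; print(np.degrees(np.arctan2(d[1],d[0])),np.hypot(*d))
to(630.5,229,59,22)
E
```

```text
time: 1.75
tcp_pos: [629.4, 230.6, 150.5]
orientation: [-1.753, -2.606, 0.0]
force: [-0.4, 0.3, 0.1]
opening: 84.9
grip_force: 0.0
[[ 528.23639665   74.32842003]
 [ 588.97360329  -82.37336582]
 [ 500.07348214 -118.13301623]
 [ 437.79583017   40.25633622]] [513.76982806 -21.48040645]
-68.81379802078143 168.06087575353735
-68.53557414090687 170.19310474687748
-158.08777759061886 95.82267027091643
-159.35687601443544 96.64576017542177
t=1.8 shift [-0.19  0.05  9.15] turn [-0.  -0.   0.1] force [-0.4  0.3  0.1] open 84.9 grip 0.0
```

```bash
python3 -m creep '[[[8.5,-0.19,0.05,3,0,0,0],[8.5,-0.19,0.05,6,0,0,0],[8.5,-0.19,0.05,8,0,0,0],[8.5,-0.19,0.05,9.15,0,0,0],[8.5,-0.19,0.05,9.15,0,0,0],[8.5,-0.19,0.05,9.15,0,0,0],[6,-0.19,0.05,9.15,0,0,0],[6,-0.19,0.05,9.15,0,0,0],[6,-0.19,0.05,9.15,0,0,0],[6,-0.19,0.05,9.15,0,0,0],[6,-0.19,0.05,9.15,0,0,0],[6,-0.19,0.05,9.15,0,0,0]]]' 50
python3 - <<'E'
from h import *
to(630.5,229,130,22)
E
```

```text
time: 3.25
tcp_pos: [631.8, 227.9, 58.8]
orientation: [-1.756, -2.605, 0.0]
force: [-1.1, -0.5, -0.2]
opening: 60.0
grip_force: 0.0
t=3.2 shift [ 0.15 -0.08 -7.12] turn [-0. -0.  0.] force [-1.1 -0.5 -0.2] open 60.0 grip 0.0
```

```bash
python3 - <<'E'
from h import *
im=snapshot("scene"); cv2.imwrite("pics/s1.png",cv2.resize(im[80:280,340:540,::-1],None,fx=3,fy=3))
to(630.5,229,130,22)
E
```

```text
t=3.3 shift [ 0.15 -0.08 -7.11] turn [-0. -0.  0.] force [ 0.2 -0.2 -0.5] open 59.8 grip 0.0
```

View pics/s1.png

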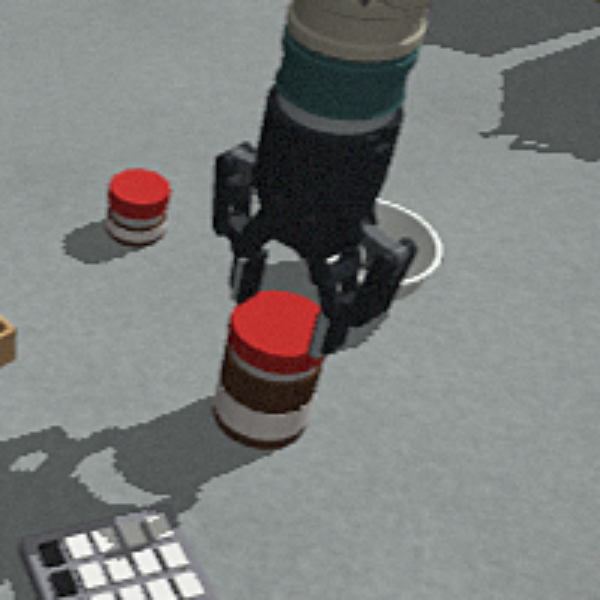

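```bash
python3 - <<'E'
from h import *
c=calibration("scene");E=c["extrinsics"]
def pr(p):
    q=E[:3,:3]@p+E[:3,3]; return np.round([(c["fx"]*q[0]/q[2]+c["cx"]-340)*3,(c["fy"]*q[1]/q[2]+c["cy"]-80)*3])
s=state();print(s["tcp_pos"],s["orientation"],s["joint_positions"])
t=s["tcp_pos"]; r=R.from_rotvec(s["orientation"]).as_matrix()
for k in(-30,30):
  for z in(8,-11,-50): print(k,z,pr(t+r[:,1]*k+r[:,2]*z))
for z in(0,92): print("jar",z,pr(np.array([630.5,229,z])))
E
```

```text
[631.81394405 227.86554566  58.86493779] [-1.75564665e+00 -2.60514178e+00  8.89146497e-05] [ 2.49939813e-01  4.55142087e-01 -8.56141459e-02  1.03014012e+00
  2.71692513e-05  1.43594896e+00]
-30 8 [235. 344.]
-30 -11 [239. 324.]
-30 -50 [248. 281.]
30 8 [301. 393.]
30 -11 [307. 373.]
30 -50 [318. 330.]
jar 0 [256. 417.]
jar 92 [279. 322.]
```

The crop shows the jar undisturbed, with its lid at about (432,188). The fingers look behind and above it and have closed to 60 mm with no grip force. I'll check from above before moving.

```bash
python3 - <<'E'
from h import *
c=calibration("top");E=c["extrinsics"]
s=state(); t=s["tcp_pos"]
q=E[:3,:3]@t+E[:3,3]; print("tcp px",c["fx"]*q[0]/q[2]+c["cx"],c["fy"]*q[1]/q[2]+c["cy"])
a=snapshot("top")[120:240,180:280]; b=snapshot("scene")[140:260,390:490]
cv2.imwrite("pics/s2.png",cv2.resize(np.hstack([a,b])[:,:,::-1],None,fx=4,fy=4,interpolation=cv2.INTER_CUBIC))
E
```

```text
tcp px 231.7899847187486 168.69765719666248
```

View pics/s2.png

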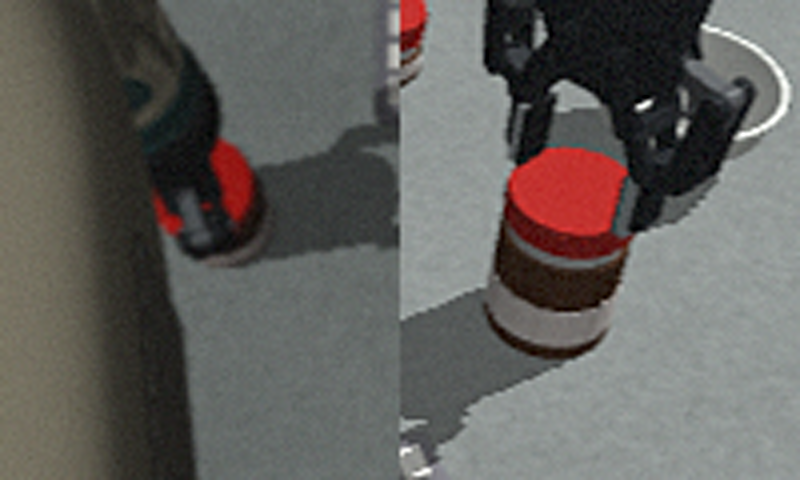

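```bash
python3 - <<'E'
from h import *
for z in(40,50,60,70,80,90): print(z,cast("top",[231,181],z),cast("scene",[447,198],z))
s=state();print(s["tcp_pos"])
E
```

```text
40 [[604.2101753  232.25738037]] [[619.74236313 276.63725891]]
50 [[602.03382204 230.13929424]] [[628.53667962 269.89392424]]
60 [[599.85746877 228.02120811]] [[637.33099611 263.15058956]]
70 [[597.6811155  225.90312198]] [[646.1253126  256.40725489]]
80 [[595.50476223 223.78503584]] [[654.91962908 249.66392022]]
90 [[593.32840896 221.66694971]] [[663.71394557 242.92058555]]
[631.83580297 227.85648036  58.88196839]
```

The two views place the fingertips at z≈92–95, above the lid, so the tool sits about 36 mm higher than its reading suggests. I'll open, go 25 mm lower (safe under either reading), and close gently.

```bash
python3 -m creep '[[[8.5,0,0,0,0,0,0],[8.5,0,0,0,0,0,0],[8.5,0,0,0,0,0,0],[8.5,0,0,0.5,0,0,0],[8.5,0,0,1,0,0,0],[8.5,0,0,1.5,0,0,0],[8.5,0,0,2,0,0,0],[8.5,0,0,2.5,0,0,0],[8.5,0,0,2.5,0,0,0],[8.5,0,0,2.5,0,0,0]]]' 50
python3 - <<'E'
from h import *
b=snapshot("scene")[140:260,390:490]
cv2.imwrite("pics/s3.png",cv2.resize(b[:,:,::-1],None,fx=4,fy=4,interpolation=cv2.INTER_CUBIC))
s=state();print(s["tcp_pos"],s["joint_positions"])
E
```

```text
time: 4.65
tcp_pos: [632.0, 227.9, 34.0]
orientation: [1.756, 2.605, 0.0]
force: [0.5, -0.2, 0.8]
opening: 85.4
grip_force: 0.0
[632.07989499 227.93914638  34.15483315] [ 2.49960707e-01  4.78166906e-01 -1.07682030e-01  9.84466679e-01
  8.77559529e-07  1.43589662e+00]
```

View pics/s3.png

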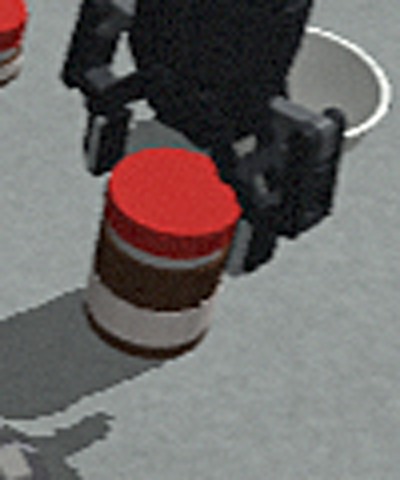

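The fingers now straddle the lid, with the near tip at about (451,208), so the height offset is confirmed. I'll go 15 mm lower and close.

```bash
python3 -m creep '[[[8.5,0,0,0.5,0,0,0],[8.5,0,0,1,0,0,0],[8.5,0,0,1.5,0,0,0],[8.5,0,0,1.5,0,0,0],[6,0,0,1.5,0,0,0],[6,0,0,1.5,0,0,0],[6,0,0,1.5,0,0,0],[6,0,0,1.5,0,0,0],[6,0,0,1.5,0,0,0],[6,0,0,1.5,0,0,0]]]' 50
python3 - <<'E'
from h import *
n=np.array
c=n([513.9,-20.4]); a=np.radians(-68.3); bx=n([np.cos(a),np.sin(a)])
print(c+38.5*bx,c-45.5*bx)
to(632,228,120,21.7)
E
```

```text
time: 5.95
tcp_pos: [632.1, 227.9, 19.2]
orientation: [1.755, 2.605, 0.001]
force: [-0.6, -0.3, 3.3]
opening: 64.8
grip_force: 55.7
[528.13525016 -56.171604  ] [497.07652254  21.875532  ]
t=6.0 shift [ 1.000e-02  0.000e+00 -1.008e+01] turn [0.  0.  0.3] force [-0.6 -0.3  3.3] open 64.8 grip 55.7
```

```bash
python3 -m creep '[[[6,0,0,-1.5,0,0,0],[6,0,0,-4,0,0,0],[6,0,0,-7,0,0,0],[6,0,0,-9,0,0,0],[6,-2,-2,-10,0,0,0],[6,-5,-4.5,-10,0,0,0],[6,-8.5,-7.7,-10,0,0,0],[6,-12.5,-11.3,-10,0,0,0],[6,-16.5,-14.9,-10,0,0,0],[6,-19.5,-17.7,-10,0,0,0],[6,-21.5,-19.5,-10,0,0,0],[6,-22.45,-20.28,-10,0,0,-0.3]]]'
python3 -m creep '[[[6,0,0,1,0,0,0],[6,0,0,2,0,0,0],[6,0,0,2,0,0,0]]]'
python3 - <<'E'
from h import *
np.set_printoptions(precision=1,suppress=True)
for n in("scene","top"):
    im=snapshot(n)
    for c in blobs(im,*RED): 
        u=cen(c); print(n,u,cv2.contourArea(c),cast(n,u,84+80)[0])
    if n=="scene": cv2.imwrite("pics/s4.png",cv2.resize(im[90:240,230:400,::-1],None,fx=4,fy=4,interpolation=cv2.INTER_CUBIC))
to(528.1,-56.2,23.7,21.7)
E
```

```text
time: 7.45
tcp_pos: [527.4, -57.4, 119.0]
orientation: [-1.75, -2.608, -0.0]
force: [0.9, -0.1, -2.5]
opening: 64.7
grip_force: 56.1
time: 7.82
tcp_pos: [526.9, -55.1, 97.2]
orientation: [-1.745, -2.608, 0.002]
force: [-1.0, 0.8, -2.1]
opening: 65.1
grip_force: 56.1
scene [197.7 236.6] 552.0 [ 704.5 -215.1]
scene [202.2 174. ] 492.5 [ 554.3 -202.4]
scene [274.4 154.4] 334.0 [533. -66.]
scene [385.7 144.5] 237.5 [561.2 148.9]
scene [313.1  49. ] 196.0 [ 95.4 116.4]
top [411.6 266.8] 526.0 [ 393.3 -198.9]
top [232.  259.6] 274.0 [401.1 195. ]
top [417.2 170.8] 306.0 [ 609.5 -214.6]
t=7.9 shift [-0.1 -0.   7.5] turn [-0.  -0.   0.7] force [ 0.2 -0.2 -2.4] open 64.8 grip 56.1
```

View pics/s4.png

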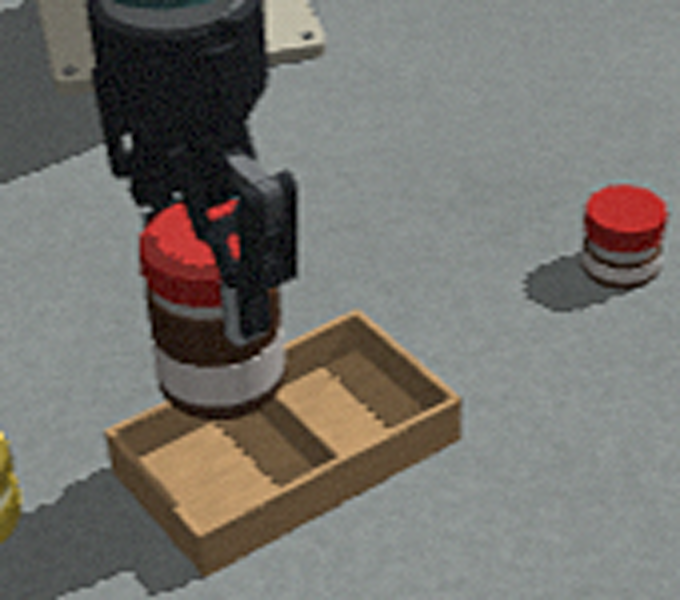

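```bash
python3 - <<'E'
from h import *
print(cast("scene",[[285,183.2],[284.9,184]],78))
# side edges: jar silhouettes mid-height z=105: left (152,320), right (281,330)
print(cast("scene",[[230+217/4,90+340/4]],90))
to(528.1,-56.2,23.7,21.7)
E
```

```text
[[523.64471474 -50.7099537 ]
 [526.03366318 -51.37363137]]
[[511.45149504 -49.0147056 ]]
t=7.9 shift [-0.07 -0.01  7.47] turn [-0.  -0.   0.7] force [ 0.2 -0.2 -2.4] open 64.8 grip 56.1
```

```bash
python3 -m creep '[[[6,-0.2,0,1,0,0,0.7],[6,-0.3,0,2.5,0,0,0.7],[6,-0.3,0,4,0,0,0.7],[6,-0.3,0,5.5,0,0,0.7],[6,-0.3,0,6.5,0,0,0.7],[6,-0.3,0,7,0,0,0.7],[6,-0.3,0,7.2,0,0,0.7],[6,-0.3,0,7.35,0,0,0.7],[6,-0.3,0,7.4,0,0,0.7],[6,-0.3,0,7.45,0,0,0.7]]]'
```

```text
time: 9.18
tcp_pos: [529.6, -59.2, 24.7]
orientation: [1.764, 2.599, 0.0]
force: [0.2, -1.0, -2.3]
opening: 64.9
grip_force: 56.1
```

```bash
python3 -m creep '[[[6,0,0,0.05,0,0,0],[6,0,0,0.1,0,0,0],[6,0,0,0.15,0,0,0],[6,0,0,0.15,0,0,0]]]'
python3 -m creep '[[[7.2,0,0,0,0,0,0],[8.5,0,0,0,0,0,0],[8.5,0,0,0,0,0,0],[8.5,0,0,-2,0,0,0],[8.5,0,0,-4.5,0,0,0],[8.5,0,0,-8,0,0,0],[8.5,-3,0,-13,0,0,0],[8.5,-8,4,-13,0,0,0],[8.5,-12,8,-13,0,0,0],[8.5,-12,12,-13,0,0,0],[8.5,-12,12,-13,0,0,0]]]' 40
python3 - <<'E'
from h import *
np.set_printoptions(precision=1,suppress=True)
for n in("scene","top"):
    im=snapshot(n)
    for c in blobs(im,*RED): 
        u=cen(c); print(n,u,cv2.contourArea(c),"box",cast(n,u,88)[0],"tall",cast(n,u,84)[0])
to(629.5,-232,135,22)
E
```

```text
time: 9.68
tcp_pos: [529.3, -59.2, 23.2]
orientation: [1.765, 2.599, -0.0]
force: [-2.1, 1.7, 1.0]
opening: 64.9
grip_force: 56.2
time: 11.05
tcp_pos: [687.4, -126.1, 152.1]
orientation: [1.763, 2.6, 0.001]
force: [-1.2, -0.6, 0.1]
opening: 85.4
grip_force: 0.0
scene [197.8 236.6] 544.0 box [ 633.6 -230. ] tall [ 629.9 -230.8]
scene [286.2 181.8] 469.0 box [531.2 -48.8] tall [526.7 -48.2]
scene [202.2 174. ] 493.5 box [ 459.1 -215.5] tall [ 454.1 -216.2]
scene [385.7 144.5] 238.5 box [467.2 193. ] tall [462.2 195.3]
scene [313.1  49. ] 198.0 box [-74.3 155.1] tall [-83.2 157.2]
top [231.9 259.6] 276.0 box [403.3 210.4] tall [403.4 211.2]
t=11.2 shift [-7.8 -9.   1.7] turn [-0.1 -0.  -0.3] force [ 0.3 -0.1  0.3] open 85.1 grip 0.0
```

```bash
python3 -m creep '[[[8.5,-3,-3,0.5,0,0,0],[8.5,-6,-6,1,0,0,0],[8.5,-7.8,-9,1.7,0,0,0],[8.5,-7.8,-9,1.7,0,0,0],[8.5,-7.8,-9,1.7,0,0,0]]]'
python3 - <<'E'
from h import *
np.set_printoptions(precision=1,suppress=True)
for n in("scene","top"):
    im=snapshot(n)
    for c in blobs(im,*RED): 
        u=cen(c); print(n,u,cv2.contourArea(c),"box",cast(n,u,88)[0],"tall",cast(n,u,84)[0])
    cv2.imwrite(f"pics/{n}5.png",cv2.resize(im[130:290,140:460,::-1],None,fx=2,fy=2))
a,b=cv2.imread("pics/scene5.png"),cv2.imread("pics/top5.png"); cv2.imwrite("pics/c5.png",np.vstack([a[:300],b[:300]]))
to(629.5,-232,19,22)
E
```

```text
time: 11.78
tcp_pos: [629.6, -231.8, 136.3]
orientation: [-1.765, -2.599, -0.001]
force: [0.1, -0.1, -0.3]
opening: 85.1
grip_force: 0.0
scene [197.8 236.7] 545.5 box [ 633.8 -229.9] tall [ 630.1 -230.7]
scene [283.1 182.4] 632.0 box [531.2 -55.3] tall [526.8 -54.8]
scene [204.5 173.2] 391.0 box [ 457.9 -210.5] tall [ 452.9 -211.2]
scene [385.8 144.5] 239.5 box [467.2 193.3] tall [462.3 195.6]
scene [311.2  49.6] 147.5 box [-71.4 148.2] tall [-80.3 150.2]
top [231.9 259.7] 276.0 box [403.2 210.5] tall [403.3 211.3]
top [345.6 209.3] 555.5 box [529.6 -58.2] tall [530.2 -58.5]
top [414.3 169.7] 194.5 box [ 631.3 -225.7] tall [ 632.3 -226.6]
t=11.9 shift [-0.  -0.1 11.7] turn [ 0.   0.  -0.3] force [ 1.   0.3 -0.4] open 85.0 grip 0.0
```

View pics/c5.png

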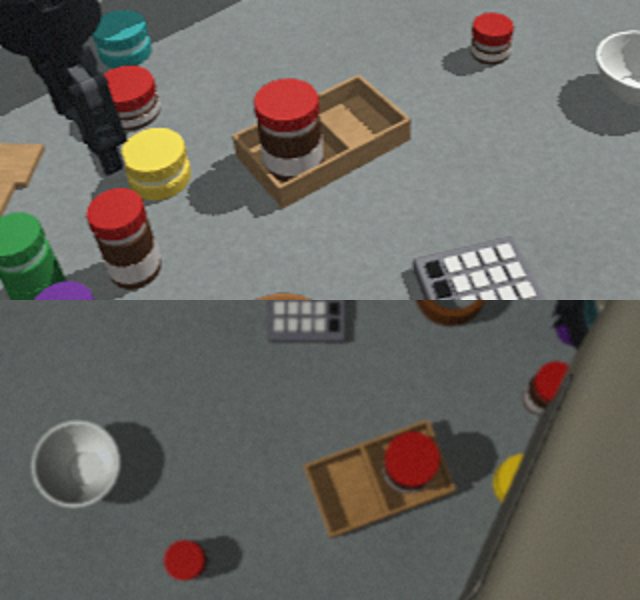

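The tall wide jar stands upright in the larger compartment, with its lid at top (345.6,209.3), about 2 mm from the middle. Next is the slim jar.

```bash
python3 -m creep '[[[8.5,0,-0.17,3,0,0,-0.3],[8.5,0,-0.17,6,0,0,-0.3],[8.5,0,-0.17,9,0,0,-0.3],[8.5,0,-0.17,11,0,0,-0.3],[8.5,0,-0.17,11.7,0,0,-0.3],[8.5,0,-0.17,11.7,0,0,-0.3],[4.5,0,-0.17,11.7,0,0,-0.3],[4.5,0,-0.17,11.7,0,0,-0.3],[4.5,0,-0.17,11.7,0,0,-0.3],[4.5,0,-0.17,11.7,0,0,-0.3],[4.5,0,-0.17,11.7,0,0,-0.3],[4.5,0,-0.17,11.7,0,0,-0.3]]]' 40
python3 - <<'E'
from h import *
to(495.5,21.3,140,21.7)
E
```

```text
time: 13.38
tcp_pos: [629.5, -233.3, 20.4]
orientation: [1.757, 2.602, 0.0]
force: [-1.2, -0.1, 6.1]
opening: 49.3
grip_force: 41.4
t=13.4 shift [ 28.6   -2.9  -12.02] turn [0.1 0.1 0.2] force [-1.2 -0.1  6.1] open 49.3 grip 41.4
```

```bash
python3 -m creep '[[[4.5,0,0,-2,0,0,0],[4.5,0,0,-5,0,0,0],[4.5,0,0,-9,0,0,0],[4.5,0,0,-12,0,0,0],[4.5,3,-0.3,-13,0,0,0],[4.5,8,-0.8,-13,0,0,0],[4.5,13,-1.3,-13,0,0,0],[4.5,18,-1.8,-13,0,0,0],[4.5,23,-2.3,-13,0,0,0],[4.5,26.5,-2.7,-13,0,0,0],[4.5,28.6,-2.9,-13,0,0,0.2],[4.5,28.6,-2.9,-13,0,0,0.2]]]'
python3 -m creep '[[[4.5,0,0,0,0,0,0],[4.5,0,0,0,0,0,0]]]'
python3 - <<'E'
from h import *
to(495.5,21.3,24.4,21.7)
E
```

```text
time: 14.88
tcp_pos: [493.7, 22.9, 149.4]
orientation: [-1.759, -2.603, 0.0]
force: [0.3, -0.4, -2.2]
opening: 49.5
grip_force: 41.8
time: 15.12
tcp_pos: [495.5, 21.0, 149.1]
orientation: [1.763, 2.599, 0.0]
force: [0.7, -0.2, -1.5]
opening: 49.3
grip_force: 41.8
t=15.1 shift [3.000e-02 1.000e-02 1.247e+01] turn [ 0.  0. -0.] force [ 0.7 -0.2 -1.5] open 49.3 grip 41.8
```

```bash
python3 -m creep '[[[4.5,0,0,2.5,0,0,0],[4.5,0,0,5,0,0,0],[4.5,0,0,7.5,0,0,0],[4.5,0,0,9.5,0,0,0],[4.5,0,0,11,0,0,0],[4.5,0,0,12,0,0,0],[4.5,0,0,12.3,0,0,0],[4.5,0,0,12.4,0,0,0],[4.5,0,0,12.45,0,0,0],[4.5,0,0,12.5,0,0,0],[4.5,0,0,12.5,0,0,0]]]'
```

```text
time: 16.5
tcp_pos: [495.4, 21.7, 24.4]
orientation: [1.762, 2.6, 0.001]
force: [0.5, -0.1, 0.1]
opening: 48.8
grip_force: 42.0
```

```bash
python3 -m creep '[[[6.5,0,0,0,0,0,0],[7.5,0,0,0,0,0,0],[7.5,0,0,0,0,0,0],[7.5,0,0,-2,0,0,0],[7.5,0,0,-5,0,0,0],[7.5,0,0,-9,0,0,0],[8.5,0,0,-12,0,0,0],[8.5,0,0,-12,0,0,0],[8.5,0,0,-12,0,0,0]]]' 30
python3 - <<'E'
from h import *
to(498.8,-389.8,100,72.9)
E
```

```text
time: 17.62
tcp_pos: [494.2, 21.8, 143.2]
orientation: [-1.762, -2.6, 0.001]
force: [-0.6, -0.2, -0.5]
opening: 85.1
grip_force: 0.0
t=17.6 shift [-38.4  -14.82   4.31] turn [ -0.   -0.  -51.2] force [-0.6 -0.2 -0.5] open 85.1 grip 0.0
```

```bash
python3 -m creep '[[[8.5,-5,-2,0,0,0,-5],[8.5,-10,-4,0,0,0,-12],[8.5,-16,-6,0,0,0,-20],[8.5,-22,-8,0,0,0,-29],[8.5,-27,-10,0,0,0,-37],[8.5,-32,-12,2,0,0,-45],[8.5,-36,-14,4,0,0,-51],[8.5,-38.4,-14.82,4.3,0,0,-51.2],[8.5,-38.4,-14.82,4.3,0,0,-51.2],[8.5,-38.4,-14.82,4.3,0,0,-51.2],[8.5,-38.4,-14.82,4.3,0,0,-51.2],[8.5,-38.4,-14.82,4.3,0,0,-51.2]]]'
python3 - <<'E'
from h import *
np.set_printoptions(precision=1,suppress=True)
for n in("scene","top"):
    im=snapshot(n)
    for c in blobs(im,*RED): 
        u=cen(c); print(n,u,cv2.contourArea(c),"box",cast(n,u,88)[0])
    cv2.imwrite(f"pics/{n}6.png",cv2.resize(im[130:290,60:380,::-1] if n=="scene" else im[130:290,220:540,::-1],None,fx=2,fy=2))
a,b=cv2.imread("pics/scene6.png"),cv2.imread("pics/top6.png"); cv2.imwrite("pics/c6.png",np.vstack([a[:300],b[:300]]))
to(498.8,-389.8,0,72.9)
E
```

```text
time: 19.12
tcp_pos: [499.9, -388.9, 101.5]
orientation: [0.464, 3.107, -0.0]
force: [-0.9, 1.8, -0.1]
opening: 85.2
grip_force: 0.0
scene [283.2 182.3] 631.0 box [531.2 -55.2]
scene [202.1 173.9] 493.0 box [ 458.8 -215.6]
scene [316.5 165.4] 327.0 box [496.7  23.8]
scene [385.7 144.5] 238.5 box [467.2 193. ]
top [411.5 266.8] 524.0 box [ 395.  -215.9]
top [231.8 259.6] 275.0 box [403.4 210.5]
top [312.3 222.7] 309.0 box [495.5  21.5]
top [345.6 209.4] 562.0 box [529.4 -58.2]
t=19.2 shift [ 0.1 -0.1 10.1] turn [-0.   0.   0.1] force [ 0.4 -0.3  0.3] open 85.1 grip 0.0
```

View pics/c6.png

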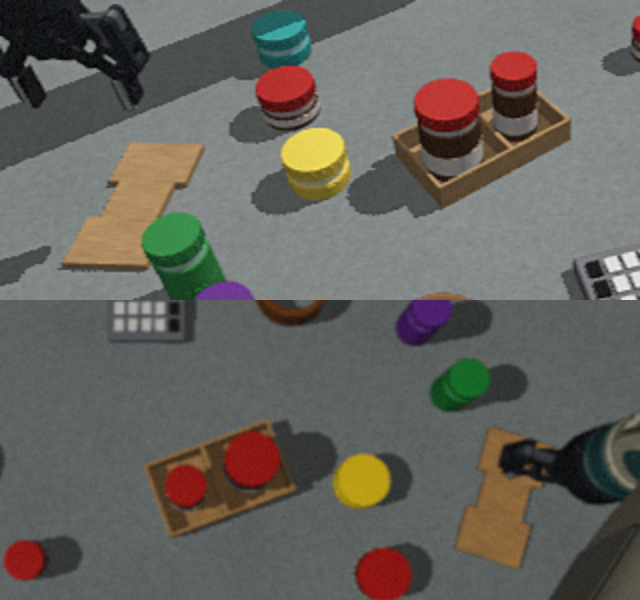

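The top view shows both tall jars upright and centred in their compartments, the slim lid at (312,223). The gripper is above the pad, whose centre is near (471,228), and the height needs care.

```bash
python3 -m creep '[[[7.2,0.1,-0.1,3,0,0,0],[7.2,0.1,-0.1,6,0,0,0],[7.2,0.1,-0.1,9,0,0,0],[7.2,0.1,-0.1,11,0,0,0],[7.2,0.1,-0.1,12,0,0,0],[7.2,0.1,-0.1,12,0,0,0],[7.2,0.1,-0.1,12,0,0,0]]]'
python3 - <<'E'
from h import *
for n,sl in(("scene",np.s_[160:280,70:190]),):
    im=snapshot(n)[sl]; cv2.imwrite("pics/s7.png",cv2.resize(im[:,:,::-1],None,fx=4,fy=4,interpolation=cv2.INTER_CUBIC))
to(498.8,-389.8,-30,72.9)
E
```

```text
time: 20.1
tcp_pos: [499.1, -391.4, -17.9]
orientation: [0.465, 3.105, -0.002]
force: [-0.4, 0.2, 0.1]
opening: 72.2
grip_force: 0.0
t=20.1 shift [0.09 0.15 1.22] turn [-0.1  0.1  0. ] force [-0.2  0.9 -0.1] open 72.0 grip 0.0
```

View pics/s7.png

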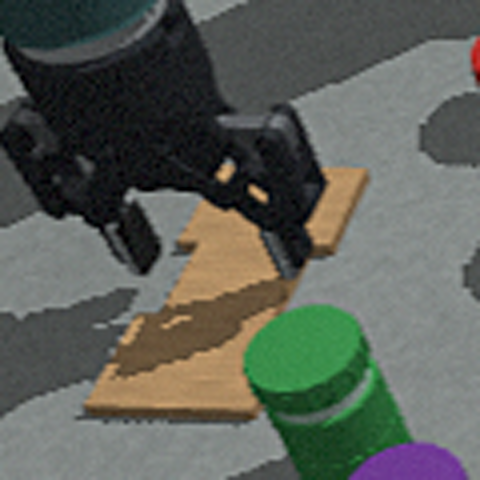

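The fingers line up with the notches, with tips at about (145,270) and (290,275) in the crop, some 20 mm above the table.

```bash
python3 -m creep '[[[7.2,0.05,0.1,0.6,0,0,0],[7.2,0.05,0.1,1.1,0,0,0],[7.2,0.05,0.1,1.3,0,0,0],[7.2,0.05,0.1,1.3,0,0,0]]]'
python3 -m creep '[[[7.2,0,0,0.1,0,0,0],[7.2,0,0,0.2,0,0,0],[7.2,0,0,0.2,0,0,0]]]'
python3 -m creep '[[[7.2,0,0,0.1,0,0,0],[7.2,0,0,0.2,0,0,0],[7.2,0,0,0.2,0,0,0]]]'
```

```text
time: 20.65
tcp_pos: [497.8, -389.2, -32.5]
orientation: [-0.466, -3.106, -0.001]
force: [0.4, -0.2, 0.4]
opening: 71.9
grip_force: 0.0
time: 21.02
tcp_pos: [498.0, -389.4, -34.1]
orientation: [-0.466, -3.107, -0.0]
force: [-0.4, -0.0, 0.7]
opening: 72.3
grip_force: 0.0
time: 21.4
tcp_pos: [497.9, -389.3, -36.2]
orientation: [-0.466, -3.107, -0.0]
force: [-0.2, -0.1, 0.3]
opening: 72.1
grip_force: 0.0
```

```bash
python3 -m creep '[[[5.5,0,0,0,0,0,0],[5.5,0,0,0,0,0,0],[5.5,0,0,0,0,0,0],[5.5,0,0,0,0,0,0],[5.5,0,0,0,0,0,0]]]' 30
```

```text
time: 22.02
tcp_pos: [499.1, -390.4, -34.6]
orientation: [0.465, 3.105, -0.002]
force: [0.2, -0.4, 6.1]
opening: 58.6
grip_force: 35.6
```

```bash
python3 -m creep '[[[5.5,0,0,-1,0,0,0],[5.5,0,0,-3,0,0,0],[5.5,0,0,-6,0,0,0],[5.5,0,0,-10,0,0,0],[5.5,0,0,-14,0,0,0],[5.5,0,0,-15,0,0,0],[5.5,0,0,-15,0,0,0]]]'
python3 - <<'E'
from h import *
to(512.3,-21,115,21.7)
E
```

```text
time: 22.9
tcp_pos: [498.5, -389.8, 115.1]
orientation: [0.465, 3.105, -0.002]
force: [0.2, 0.5, -0.9]
opening: 59.2
grip_force: 32.5
t=22.9 shift [ 9.5  35.67 -0.04] turn [-0.   0.1 51.2] force [ 0.2  0.5 -0.9] open 59.2 grip 32.5
```

```bash
python3 -m creep '[[[5.5,0.8,3,0,0,0,3],[5.5,1.8,7,0,0,0,9],[5.5,2.9,11,0,0,0,16],[5.5,4,15,0,0,0,23],[5.5,5,19,0,0,0,30],[5.5,6.1,23,0,0,0,37],[5.5,7.2,27,0,0,0,43],[5.5,8.2,31,0,0,0,48],[5.5,9,34,0,0,0,51],[5.5,9.5,35.67,0,0,0,51.2],[5.5,9.5,35.67,0,0,0,51.2],[5.5,9.5,35.67,0,0,0,51.2]]]'
python3 - <<'E'
from h import *
np.set_printoptions(precision=1,suppress=True)
im=snapshot("scene"); cv2.imwrite("pics/s8.png",cv2.resize(im[100:240,220:380,::-1],None,fx=4,fy=4,interpolation=cv2.INTER_CUBIC))
for c in blobs(im,*BROWN,300):
    u=cen(c)
    if u[1]>100: print(u,cv2.contourArea(c),rect("scene",c,153))
to(512.3,-21,61.4,21.7)
E
```

```text
time: 24.4
tcp_pos: [511.6, -21.3, 113.5]
orientation: [-1.763, -2.6, 0.001]
force: [1.1, -0.2, -0.4]
opening: 58.8
grip_force: 32.5
[280.2 307.1] 2799.0 ((848.5416259765625, -112.0323486328125), (94.554931640625, 76.57012176513672), 3.061971664428711)
[300.2 199.4] 2226.5 ((649.1951904296875, -37.9625244140625), (99.82884979248047, 150.22190856933594), 21.7535400390625)
[278.3 156.6] 1207.0 ((524.8668823242188, -47.310768127441406), (90.9788589477539, 111.63436126708984), 21.946657180786133)
[324.5 142.4] 449.0 ((504.9413146972656, 48.16471481323242), (58.31993103027344, 97.99830627441406), 61.895233154296875)
t=24.4 shift [0.  0.1 5.2] turn [-0.  0. -0.] force [-0.2 -0.5 -0.7] open 58.8 grip 32.5
```

View pics/s8.png

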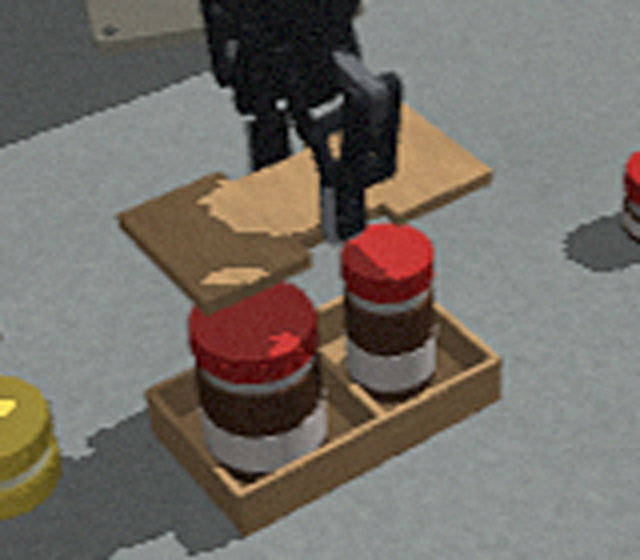

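```bash
python3 -c "
from h import *
k=np.array([[118,215],[405,103],[492,176],[205,300]])/4+[220,100]-.4
w=cast('scene',k,154);print(w,w.mean(0))"
```

```text
[[ 503.20966025 -112.25840016]
 [ 447.95668239   47.30842538]
 [ 522.64175121   73.08239987]
 [ 577.94422253  -81.31244914]] [512.93807909 -18.29500601]
```

The board hangs parallel to the box and is centred over the jars to within about 1 mm. I'll lower it slowly.

```bash
python3 -m creep '[[[5.5,0,0,1.2,0,0,0],[5.5,0,0,2.5,0,0,0],[5.5,0,0,3.7,0,0,0],[5.5,0,0,4.5,0,0,0],[5.5,0,0,4.8,0,0,0],[5.5,0,0,4.95,0,0,0],[5.5,0,0,5.05,0,0,0],[5.5,0,0,5.05,0,0,0]]]'
python3 -m creep '[[[5.5,0,0,0.05,0,0,0],[5.5,0,0,0.1,0,0,0],[5.5,0,0,0.1,0,0,0]]]'
```

```text
time: 25.45
tcp_pos: [512.1, -20.5, 63.7]
orientation: [1.762, 2.6, 0.0]
force: [0.2, -0.1, -0.6]
opening: 59.0
grip_force: 32.5
time: 25.82
tcp_pos: [511.8, -20.5, 62.4]
orientation: [-1.762, -2.601, -0.0]
force: [0.3, -0.0, -0.2]
opening: 59.4
grip_force: 32.5
```

```bash
python3 -m creep '[[[5.5,0,0,0.05,0,0,0],[5.5,0,0,0.1,0,0,0],[5.5,0,0,0.1,0,0,0]]]'
python3 -m creep '[[[5.5,0,0,0.05,0,0,0],[5.5,0,0,0.08,0,0,0],[5.5,0,0,0.08,0,0,0]]]'
```

```text
time: 26.2
tcp_pos: [511.8, -20.5, 61.4]
orientation: [-1.762, -2.601, 0.0]
force: [0.1, 0.3, -0.5]
opening: 59.1
grip_force: 32.5
time: 26.58
tcp_pos: [511.8, -20.5, 61.3]
orientation: [1.762, 2.601, -0.0]
force: [-2.4, 0.6, 5.3]
opening: 59.3
grip_force: 33.0
```

```bash
python3 -m creep '[[[6.1,0,0,-0.05,0,0,0],[6.6,0,0,-0.05,0,0,0],[7.2,0,0,-0.05,0,0,0],[7.2,0,0,-0.05,0,0,0],[7.2,0,0,-1,0,0,0],[7.2,0,0,-3,0,0,0],[7.2,0,0,-6,0,0,0],[7.2,0,0,-10,0,0,0],[8.5,0,0,-10,0,0,0]]]'
python3 - <<'E'
from h import *
n=np.array
to(396.5-1.6,-225.5-.6,115,21.7)
E
```

```text
time: 27.7
tcp_pos: [515.2, -21.1, 165.0]
orientation: [1.758, 2.594, 0.006]
force: [-0.1, 0.2, -0.2]
opening: 85.0
grip_force: 0.0
t=27.7 shift [-14.56 -18.81   4.93] turn [0.4 0.3 0.1] force [-0.1  0.2 -0.2] open 85.0 grip 0.0
```

```bash
python3 -m creep '[[[8.5,-3,-4,0,0,0,0],[8.5,-6,-8,0,0,0,0],[8.5,-9,-12,0,0,0,0],[8.5,-12,-15.5,2,0,0,0],[8.5,-14,-18,4,0,0,0],[8.5,-14.56,-18.81,4.9,0,0,0],[8.5,-14.56,-18.81,4.9,0,0,0],[8.5,-14.56,-18.81,4.9,0,0,0],[8.5,-14.56,-18.81,4.9,0,0,0]]]'
python3 - <<'E'
from h import *
np.set_printoptions(precision=1,suppress=True)
for n in("scene","top"):
    im=snapshot(n)
    for c in blobs(im,*BROWN,300):
        u=cen(c)
        if u[1]>100: print(n,u,cv2.contourArea(c),rect(n,c,104))
    cv2.imwrite(f"pics/{n}9.png",cv2.resize(im[100:240,190:390,::-1] if n=="scene" else im[170:310,270:470,::-1],None,fx=3,fy=3))
a,b=cv2.imread("pics/scene9.png"),cv2.imread("pics/top9.png"); cv2.imwrite("pics/c9.png",np.vstack([a[:300,:],b[:300]]))
to(394.9,-226.1,-25,21.7)
E
```

```text
time: 28.82
tcp_pos: [392.1, -225.1, 112.3]
orientation: [1.76, 2.601, 0.0]
force: [-0.2, -0.2, 0.1]
opening: 85.3
grip_force: 0.0
scene [280.2 307.2] 2799.0 ((818.6970825195312, -110.97395324707031), (104.23342895507812, 84.4077377319336), 3.061905860900879)
scene [299.4 187.3] 4856.5 ((561.8903198242188, -21.284713745117188), (173.01673889160156, 207.9318084716797), 21.7232608795166)
top [331.1 217.4] 2771.5 ((507.6356201171875, -23.97443389892578), (96.9498519897461, 171.8715057373047), 21.858551025390625)
top [365.9 122.6] 1117.0 ((743.5567016601562, -103.45503234863281), (89.30424499511719, 100.70320129394531), 63.61293029785156)
t=28.9 shift [-0.2  0.2 13.7] turn [0.  0.1 0.1] force [-0.2 -0.2 -0.7] open 84.7 grip 0.0
```

View pics/c9.png

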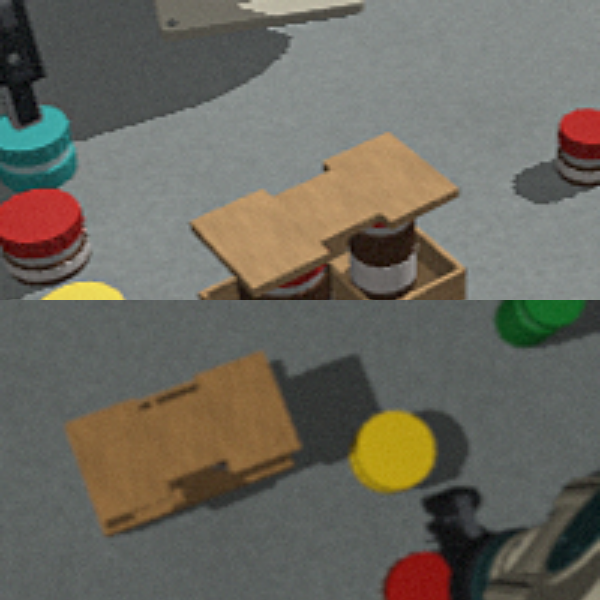

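The board lies flat and level on both lids, aligned with the box, with its centre at about (331,216) in the top view.

```bash
python3 -c "
from h import *
for n,k,o in(('scene',[[192,222],[390,133],[460,190],[258,285]],[190,100]),('top',[[67,123],[265,52],[300,145],[105,231]],[270,170])):
    w=cast(n,np.array(k)/3+o-.3,104);print(n,w.round(1).tolist(),w.mean(0))
to(394.9,-226.1,-25,21.7)"
python3 -m creep '[[[8.5,-0.2,0.2,3,0,0,0],[8.5,-0.2,0.2,6,0,0,0],[8.5,-0.2,0.2,9,0,0,0],[8.5,-0.2,0.2,11.5,0,0,0],[8.5,-0.2,0.2,13,0,0,0],[8.5,-0.2,0.2,13.7,0,0,0],[8.5,-0.2,0.2,13.7,0,0,0],[6,-0.2,0.2,13.7,0,0,0],[6,-0.2,0.2,13.7,0,0,0],[6,-0.2,0.2,13.7,0,0,0],[6,-0.2,0.2,13.7,0,0,0],[6,-0.2,0.2,13.7,0,0,0]]]' 35
```

```text
scene [[506.8, -110.4], [445.7, 44.3], [523.3, 74.9], [580.3, -77.5]] [514.04012122 -17.18624563]
top [[521.2, 70.1], [581.7, -86.4], [507.3, -114.5], [436.4, 37.9]] [511.66587529 -23.20490147]
t=28.9 shift [-0.19  0.24 13.72] turn [0.  0.1 0.1] force [-0.2 -0.2 -0.7] open 84.7 grip 0.0
time: 30.42
tcp_pos: [394.6, -227.3, -24.3]
orientation: [1.761, 2.599, 0.0]
force: [-0.7, 1.4, 6.1]
opening: 65.3
grip_force: 38.7
```

```bash
python3 -m creep '[[[6,0,0,-1.5,0,0,0],[6,0,0,-4,0,0,0],[6,0,0,-8,0,0,0],[6,0,0,-12.5,0,0,0],[6,0,0,-16,0,0,0],[6,0,0,-17,0,0,0],[6,0,0,-17,0,0,0]]]'
python3 - <<'E'
from h import *
to(528.8,-58.5,140,21.7)
E
```

```text
time: 31.3
tcp_pos: [393.6, -226.6, 144.7]
orientation: [1.762, 2.6, -0.0]
force: [-0.2, -0.7, -1.4]
opening: 65.1
grip_force: 39.3
t=31.3 shift [10.61 18.78  0.47] turn [0. 0. 0.] force [-0.2 -0.7 -1.4] open 65.1 grip 39.3
```

```bash
python3 -m creep '[[[6,1.2,2,0,0,0,0],[6,2.8,5,0,0,0,0],[6,4.8,8.5,0,0,0,0],[6,6.8,12,0,0,0,0],[6,8.6,15.3,0,0,0,0],[6,10,17.7,0,0,0,0],[6,10.61,18.78,0.4,0,0,0],[6,10.61,18.78,0.4,0,0,0],[6,10.61,18.78,0.4,0,0,0],[6,10.61,18.78,0.4,0,0,0]]]'
python3 - <<'E'
from h import *
to(528.8,-58.5,80.5,21.7)
E
```

```text
time: 32.55
tcp_pos: [528.2, -59.2, 140.5]
orientation: [-1.764, -2.599, 0.0]
force: [-0.5, 0.1, -1.9]
opening: 64.8
grip_force: 39.5
t=32.5 shift [0.04 0.09 6.  ] turn [-0. -0. -0.] force [-0.5  0.1 -1.9] open 64.8 grip 39.5
```

```bash
python3 -m creep '[[[6,0.05,0.05,1.5,0,0,0],[6,0.05,0.05,3,0,0,0],[6,0.05,0.05,4.3,0,0,0],[6,0.05,0.05,5.2,0,0,0],[6,0.05,0.05,5.6,0,0,0],[6,0.05,0.05,5.8,0,0,0],[6,0.05,0.05,5.85,0,0,0],[6,0.05,0.05,5.85,0,0,0]]]'
python3 -m creep '[[[6,0,0,0.05,0,0,0],[6,0,0,0.1,0,0,0],[6,0,0,0.1,0,0,0]]]'
python3 -m creep '[[[6,0,0,0.05,0,0,0],[6,0,0,0.07,0,0,0],[6,0,0,0.07,0,0,0]]]'
```

```text
time: 33.55
tcp_pos: [529.5, -57.9, 82.5]
orientation: [1.762, 2.6, 0.001]
force: [-1.0, 0.0, -2.0]
opening: 64.9
grip_force: 39.5
time: 33.92
tcp_pos: [529.0, -57.8, 81.1]
orientation: [-1.762, -2.601, 0.0]
force: [0.6, -0.2, -1.9]
opening: 64.8
grip_force: 39.5
time: 34.3
tcp_pos: [529.0, -57.8, 80.4]
orientation: [-1.762, -2.601, 0.0]
force: [0.1, 0.1, -1.9]
opening: 65.1
grip_force: 39.5
```

```bash
python3 -m creep '[[[6,0,0,0.05,0,0,0],[6,0,0,0.08,0,0,0],[6,0,0,0.08,0,0,0]]]'
python3 -m creep '[[[6,0,0,0.05,0,0,0],[6,0,0,0.07,0,0,0],[6,0,0,0.07,0,0,0]]]'
```

```text
time: 34.67
tcp_pos: [529.1, -57.8, 79.8]
orientation: [1.762, 2.601, 0.0]
force: [-0.2, 1.2, 0.0]
opening: 65.1
grip_force: 39.5
time: 35.05
tcp_pos: [529.3, -57.9, 79.8]
orientation: [1.762, 2.6, 0.0]
force: [-1.9, -0.9, 4.7]
opening: 65.3
grip_force: 40.0
```

Contact. Release, then move to the low slim jar.

```bash
python3 -m creep '[[[6.8,0,0,-0.05,0,0,0],[7.4,0,0,-0.05,0,0,0],[8.2,0,0,-0.05,0,0,0],[8.2,0,0,-0.1,0,0,0],[8.2,0,0,-1.5,0,0,0],[8.2,0,0,-4,0,0,0],[8.5,0,0,-8,0,0,0],[8.5,0,0,-10,0,0,0],[8.5,0,0,-10,0,0,0]]]'
python3 - <<'E'
from h import *
to(405-1.6,221-.6,115,21.7)
E
```

```text
time: 36.17
tcp_pos: [531.1, -58.3, 181.9]
orientation: [1.76, 2.596, 0.003]
force: [-0.6, -0.4, -0.6]
opening: 85.4
grip_force: 0.0
t=36.2 shift [30.64 -1.57  6.58] turn [0.3 0.2 0. ] force [-0.6 -0.4 -0.6] open 85.4 grip 0.0
```

```bash
python3 -m creep '[[[8.5,5,-0.3,0,0,0,0],[8.5,10,-0.6,0,0,0,0],[8.5,15,-0.9,0,0,0,0],[8.5,20,-1.1,1,0,0,0],[8.5,25,-1.4,4,0,0,0],[8.5,29,-1.57,6,0,0,0],[8.5,30.64,-1.57,6.5,0,0,0],[8.5,30.64,-1.57,6.5,0,0,0],[8.5,30.64,-1.57,6.5,0,0,0],[8.5,30.64,-1.57,6.5,0,0,0]]]' 30
python3 - <<'E'
from h import *
np.set_printoptions(precision=1,suppress=True)
for n in("scene","top"):
    im=snapshot(n)
    for c in blobs(im,*RED):
        u=cen(c); print(n,u,cv2.contourArea(c),"on",cast(n,u,142)[0],"low",cast(n,u,38)[0])
to(403.4,220.5,-25,21.7)
E
```

```text
time: 37.42
tcp_pos: [402.2, 220.3, 114.7]
orientation: [1.764, 2.598, 0.002]
force: [0.2, -1.0, 0.3]
opening: 85.0
grip_force: 0.0
scene [281. 162.] 676.0 on [531.7 -55. ] low [402.5 -40.7]
scene [385.7 144.5] 238.5 on [534.  161.7] low [405.2 222. ]
scene [313.  49.] 195.0 on [ 46.5 127.3] low [-185.8  180.3]
top [233.2 259.6] 226.5 on [401.8 196.6] low [404.8 217.1]
top [347.1 205.3] 603.5 on [530.6 -58. ] low [547.6 -65.3]
t=37.5 shift [-0.   0.1 13.9] turn [ 0.1  0.  -0. ] force [-0.2 -0.4 -0.2] open 85.1 grip 0.0
```

```bash
python3 -m creep '[[[8.5,0,0.1,3,0,0,0],[8.5,0,0.1,6,0,0,0],[8.5,0,0.1,9,0,0,0],[8.5,0,0.1,11.5,0,0,0],[8.5,0,0.1,13.2,0,0,0],[8.5,0,0.1,13.9,0,0,0],[4.5,0,0.1,13.9,0,0,0],[4.5,0,0.1,13.9,0,0,0],[4.5,0,0.1,13.9,0,0,0],[4.5,0,0.1,13.9,0,0,0],[4.5,0,0.1,13.9,0,0,0],[4.5,0,0.1,13.9,0,0,0]]]'
python3 -m creep '[[[4.5,0,0,-1.5,0,0,0],[4.5,0,0,-4,0,0,0],[4.5,0,0,-8,0,0,0],[4.5,0,0,-12.5,0,0,0],[4.5,0,0,-16,0,0,0],[4.5,0,0,-17,0,0,0],[4.5,0,0,-17,0,0,0]]]'
python3 - <<'E'
from h import *
to(496.1-1.6,22.7-.6,140,21.7)
E
```

```text
time: 39.02
tcp_pos: [402.9, 221.6, -24.1]
orientation: [1.762, 2.599, 0.002]
force: [-0.2, -1.4, 6.3]
opening: 49.3
grip_force: 31.6
time: 39.9
tcp_pos: [401.8, 221.4, 145.0]
orientation: [1.762, 2.6, 0.001]
force: [0.7, -0.8, -1.3]
opening: 49.5
grip_force: 31.5
t=39.9 shift [-21.94   1.22   0.5 ] turn [ 0.  -0.   0.1] force [ 0.7 -0.8 -1.3] open 49.5 grip 31.5
```

```bash
python3 -m creep '[[[4.5,-2,0.1,0,0,0,0],[4.5,-5,0.3,0,0,0,0],[4.5,-9,0.5,0,0,0,0],[4.5,-13,0.7,0,0,0,0],[4.5,-17,0.95,0,0,0,0],[4.5,-20,1.1,0,0,0,0],[4.5,-21.85,1.22,0.5,0,0,0],[4.5,-21.85,1.22,0.5,0,0,0],[4.5,-21.85,1.22,0.5,0,0,0],[4.5,-21.85,1.22,0.5,0,0,0]]]'
python3 - <<'E'
from h import *
to(494.2,22.9,80.2,21.7)
E
```

```text
time: 41.15
tcp_pos: [493.6, 23.8, 139.7]
orientation: [-1.76, -2.601, 0.0]
force: [0.9, -0.1, -0.9]
opening: 49.3
grip_force: 31.4
t=41.1 shift [-0.11  0.03  5.95] turn [-0.  -0.   0.1] force [ 0.9 -0.1 -0.9] open 49.3 grip 31.4
```

```bash
python3 -m creep '[[[4.5,-0.05,0,1.5,0,0,0],[4.5,-0.05,0,3,0,0,0],[4.5,-0.05,0,4.3,0,0,0],[4.5,-0.05,0,5.2,0,0,0],[4.5,-0.05,0,5.6,0,0,0],[4.5,-0.05,0,5.75,0,0,0],[4.5,-0.05,0,5.85,0,0,0],[4.5,-0.05,0,5.85,0,0,0]]]'
python3 -m creep '[[[4.5,0,0,0.05,0,0,0],[4.5,0,0,0.1,0,0,0],[4.5,0,0,0.1,0,0,0]]]'
python3 -m creep '[[[4.5,0,0,0.05,0,0,0],[4.5,0,0,0.07,0,0,0],[4.5,0,0,0.07,0,0,0]]]'
```

```text
time: 42.15
tcp_pos: [494.7, 22.4, 81.8]
orientation: [1.762, 2.6, 0.001]
force: [0.3, -0.3, -0.9]
opening: 49.7
grip_force: 31.4
time: 42.52
tcp_pos: [494.3, 22.4, 80.4]
orientation: [1.762, 2.601, 0.0]
force: [-0.7, 0.6, -0.5]
opening: 49.6
grip_force: 31.4
time: 42.9
tcp_pos: [494.4, 22.5, 79.9]
orientation: [1.762, 2.601, 0.0]
force: [-1.1, 0.2, 0.4]
opening: 49.4
grip_force: 31.7
```

```bash
python3 -m creep '[[[4.5,0,0,0.04,0,0,0],[4.5,0,0,0.04,0,0,0]]]'
python3 -m creep '[[[5.3,0,0,-0.05,0,0,0],[6,0,0,-0.05,0,0,0],[6.8,0,0,-0.05,0,0,0],[7.2,0,0,-0.1,0,0,0],[7.2,0,0,-1.5,0,0,0],[7.2,0,0,-4,0,0,0],[8.5,0,0,-8,0,0,0],[8.5,3,0,-11,0,0,0],[8.5,9,0,-11,0,0,0],[8.5,15,0,-11,0,0,0],[8.5,20,0,-11,0,0,0],[8.5,20,0,-11,0,0,0]]]'
python3 - <<'E'
from h import *
np.set_printoptions(precision=1,suppress=True)
for n in("scene","top"):
    im=snapshot(n)
    for c in blobs(im,*RED):
        u=cen(c); print(n,u,cv2.contourArea(c),"on",cast(n,u,142)[0])
    cv2.imwrite(f"pics/{n}10.png",im[100:340,140:500,::-1])
    
a,b=cv2.imread("pics/scene10.png"),cv2.imread("pics/top10.png"); cv2.imwrite("pics/c10.png",np.vstack([a,b]))
E
```

```text
time: 43.15
tcp_pos: [494.5, 22.5, 79.9]
orientation: [1.762, 2.601, 0.0]
force: [-2.8, -0.2, 5.3]
opening: 49.3
grip_force: 31.9
time: 44.65
tcp_pos: [419.1, 210.8, 190.5]
orientation: [1.755, 2.605, 0.002]
force: [0.4, -0.3, -0.2]
opening: 84.9
grip_force: 0.0
scene [281. 162.] 672.0 on [532.  -55.1]
scene [315.7 145.3] 351.0 on [497.6  23.4]
scene [313.1  49. ] 196.0 on [ 46.5 127.5]
top [312.1 219.2] 333.0 on [496.9  21.5]
top [347.1 205.4] 597.0 on [530.4 -57.9]
```

View pics/c10.png

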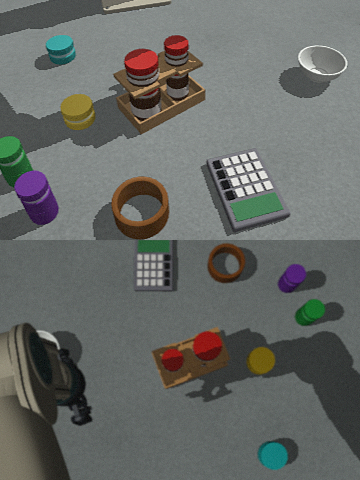

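Both low jars stand upright on the level board, within about 1 mm of the tall jar below each one (scene lids at (281,162) and (316,145)). The bystanders and look-alikes are undisturbed, so I'm handing in.

```bash
python3 -c "
from rig import *
print(close_job())"
```

```text
the job is handed in; nothing more can be done
None
```

The box is packed in the order asked and handed in at about 45 s: tall jars within about 2 mm of their compartment centres, the board level and lined up with the box, and each low jar within about 1–2 mm of the tall jar below it, with nothing tipped or disturbed.

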